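# Hang the hammer holder on the jeweller's sloping tool board

### The arm

A 6-joint arm with a two-finger parallel gripper is mounted at the origin on the work surface. World frame = base frame: x ahead of the robot, y to its left, z up, the work surface at z = 0. Lengths are in m, angles in degrees, forces in N, time in s.
With the tool pointing down it reaches from about 0.325 to 0.775 m from the base axis. Payload 5.5 kg.
Tool frame: the origin (TCP) lies at the very end of the fingers, on their centre line; the grasp point (between the pads) lies ctrl.grip_depth behind it (ctrl.grip_depth is the distance from the TCP to the grasp point, in m); z points along the fingers, y is the direction in which the jaws open and shut (so a half turn about z gives the same grasp; the last joint's range is limited). The gripper opens to 85 mm and grips with 20 to 120 N. Pads are 22 mm wide; open, the fingers measure 114 mm over their backs; the gripper's body (76 mm by 85 mm) begins 54 mm behind the grasp point. The pads swing forward as they close: fully open they stand 13 mm farther back than shut.
Start: joints at [66.194, 5.22, 70.514, -0, 104.267, -3.249], TCP at [0.211, 0.562, 0.21] pointing down, gripper open.
Joint ranges: [-164.24, 164.24], [-49.07, 125.15], [9.68, 141.18], [-86.29, 266.29], [3.28, 154.24], [-151.56, 151.56]. Speed limits (degrees/s): [147.25, 147.25, 172.46, 180, 180, 180].

### API

Orientations are given as a 3x3 rotation matrix whose columns are the frame's x, y, z axes.
In Python, from station import telemetry, snapshot, order, nets, ctrl gives the robot as it stands. The module is installed in compiled form; this text tells all that it offers.
- The arm moves only by the tool jog_arm, never from a script. Its argument "targets" is a list of rows, each an object with "xyz": the shift along the tool's x, y, z in cm, a list of three; "twist": the turn, a rotation vector about the tool's x, y, z in rad, a list of three; "grip": the closure, from 0 (fully open) to 1 (shut). A call has exactly 8 rows; each row is the pose to reach, as a shift and turn from the pose measured when the call began, along the tool's axes at that moment; what a row does not reach only later rows make up. A row lasts 1/10 s, in which the tool goes at most 50 mm and 8.59 degrees, less where a joint would pass 70% of its speed; a pose out of reach is approached as far as the arm can. A call with a gripper value outside its range is refused whole. The fingers move at their own pace and stop on an object; "grip_force" is the grip in N (left out, the last holds). Time passes only in rows, so rows that repeat a pose let the fingers close, or fill a call up. It gives the time, the measured TCP pose, the force and the opening at its end, in the units of the state.
- telemetry.read_state(): the state, without advancing time (a new reading comes with each control period).
- snapshot(name): name is "scene" or "top" or "wrist"; returns a dict with "frame" (480x640x3 uint8, red, green, blue), "depth" (480x640 float32, m along the optical axis (not along the pixel's ray), 0 where there is no reading), "K" (3x3 intrinsics, pixels), "distortion" ([k1, k2, p1, p2, k3] as OpenCV has them; the pictures are not rectified), "extrinsics" (4x4, takes a point from world to camera coordinates); the wrist camera has in their place "mount" (4x4, takes a point from camera to tool coordinates, whose origin is the TCP and whose axes are the flange's). Camera axes: x right, y down, z forward; pixel columns grow to the right and rows downward; lengths in m; the calibration is good to about 2 mm. A picture is of the moment at which its call begins: read the wrist's pose just before it.
- order.finish_job(): hands the job in, once; it reports no verdict.
Trained networks look in a picture, given as the dict that the camera call returned (one of the last four; its "shot" number tells which), for a name from the list of things; names that differ only in an ending like _2 or _b are one class to them, and where a whole thing is asked for, a point or a joint stands for the part that bears it (a point fixed in the world has none). Each returns a list of dicts, best first, with "score" (0 to 1); they miss things now and then, are a little off and sometimes report something else, mostly with a low value. They report only what shows in the picture. A call takes as long as a camera call. They do not tell look-alikes from the thing itself.
- nets.spot_in(query, picture): "location" ([column, row] in pixels, amid what is visible of it).
- nets.regions_of(query, picture): "region" (480x640 bool, what is visible of it) and "location" ([column, row] in pixels, amid what is visible of it).
- nets.landmark_of(query, picture): "location" ([column, row] in pixels: a listed point, or the origin of a listed thing).
The state is a dict: "time_s": time; "qpos": joint angles; "qvel": joint speeds; "effort": joint torques, N m; "tcp_pos": TCP position; "eef_rot": TCP orientation; "wrist_force": force on the tool from outside, world axes, zero at the start; "wrist_torque": the same for the moment, N m; "width": opening from 0.0 (shut) to 1.0 (fully open).
Only numpy, scipy, OpenCV 4.12 (cv2) and the standard library are available. Lean on these libraries where they do the work, as an engineer would, in place of code of your own. Each camera call takes 0.05 s, during which the arm holds its last target.

### The job

Hang the blue hammer holder on the bare screw of the sloping tool board: pass its round hole over the screw head, lay its back plate flat on the board and slide it down the slope until the screw is fully home at the end of the narrow slot. Leave it hanging straight, ears at the lower end, and let go of it; leave the other things on the bench where they are.

Things in the scene. Friction and masses are not known exactly. Their poses are not given: they have to be found in the camera images.
- holder_grip (a point): Point between the holder's ears, where to hold it across their outer faces: 37 mm in -x and 24 mm in +z of its origin. The ears are parallel, flush with the plate's long edges, 5 mm thick, 50 mm over the outer faces, 40 mm between, 26 mm wide (x), reaching 46 mm from the plate's back. At their ends a tip 12 mm long, 10 mm high points to +x.
- holder_hole (a point): Centre of the round hole of the keyhole, 19 mm across, on the plate's back face, 49 mm in +x and 24 mm in -z of holder_grip. The narrow slot, 8 mm wide, runs from it in +x.
- holder_seat (a point): Point on the plate's back face, 24 mm in +x of holder_hole, where the screw's axis lies when the screw bears on the closed upper end of the narrow slot.
- screw_foot (a point): Foot of the only bare screw, on its axis, in the surface of the sloping board; fixed. Axes: x straight up the slope, y level across the board, z out of the board along the screw. Steel, shank 5.5 mm thick; pan head 13 mm across, edges bevelled, its underside 6.5 mm and its top 11 mm out of the board.
- stand: Tool stand, fixed: plywood board 400 mm wide, 250 mm up its slope, 40 degrees from level, facing -x; toe ledge 15 mm proud. Origin on the bench under mid-board, whose surface is 100 mm up. x level to the high edge, y level across, z up. Screw: 55 mm up the slope from mid-board, up to 45 mm either side. Files (+y) and cutters (-y) are fixed beyond 115 mm from the middle, up to 26 mm proud.
- holder: Hammer holder: blue bracket of folded steel, about 160 g, loose, lying on its back plate at the start, two ears up. Origin on the plate's back face. Axes (same for its points): x to its upper end, y across, z out of the plate's front. Back plate 50 mm wide (y), 4 mm thick, from x = -55 to +52 mm; keyhole in its upper half, ears near its lower end.
- bin: Grey open parts bin, 100 x 75 x 45 mm, loose, origin under its centre. A bystander.
- hammer: Hammer, 250 mm long, lying on the bench beyond the other things, loose. A bystander.
- pliers: Pliers with red handles, 155 mm long, lying flat, loose. A bystander.
- screwdriver: Screwdriver with red handle, 180 mm long, lying between the stand and the robot, loose. A bystander.
- tub: White tub with red lid, 64 mm across, 55 mm high, loose, origin under its centre. A bystander.
- brush: Brush, 190 mm long, lying on the bench, loose. A bystander.
Not all that is in view belongs to the job. What is shaped like the holder but turquoise or yellow is not meant.

How it is judged:
By the outcome, as a careful person would: the job done as asked, in the order asked, and still so for the second after the job is handed in, with the robot touching nothing.
It also fails if it takes over 43 s, if anything falls off the work surface, if the arm or the gripper's body presses on something with over 40 N, if the wrist force passes 120 N, or if a joint passes its speed limit or range.

## Working session

There is one attempt and no reset: what is moved stays moved. The work goes in short steps, Python scripts to look and compute and a tool call to move; the robot and the scene stay as the last step left them, time stands still between calls to the robot, and variables do not carry over. Pictures are saved under pics/ and viewed, and the job is handed in when it is done.

Besides the shell and the picture viewer there is one more tool, called after "Request:" as a command line: name --argument value ..., lists and objects as JSON in quotes. jog_arm: Moves the arm, as the interface text tells. Its arguments: {"type":"object","properties":{"targets":{"type":"array"},"grip_force":{"type":"number"}},"required":["targets"]}

```bash
mkdir -p pics
python3 - <<'E'
from station import telemetry, snapshot, order, nets, ctrl
import cv2,pickle
s=telemetry.read_state(); print(s['time_s'],s['tcp_pos'],s['width'],ctrl.grip_depth)
d={}
for n in ["scene","top"]:
    p=snapshot(n); d[n]=p
    cv2.imwrite(f"pics/{n}0.png",p['frame'][:,:,::-1])
    print(n,p['K'].tolist() if hasattr(p['K'],'tolist') else p['K'],p['distortion'],p['extrinsics'])
    for q in ["holder_grip","holder_hole","screw_foot","holder_seat","stand","holder"]:
        r=nets.landmark_of(q,p); print(q,[(x['location'],round(x['score'],2)) for x in r])
pickle.dump(d,open('p0.pkl','wb'))
E
```

```text
0.0 [0.21055801 0.56148342 0.20893863] 0.9984303483961285 0.0187
scene [[499.18077036247826, 0.0, 325.73137237837744], [0.0, 499.18077036247826, 236.1662327823007], [0.0, 0.0, 1.0]] [-0.0032614  0.         0.         0.         0.       ] [[ 0.56857958  0.8224227   0.0183894  -0.2827922 ]
 [ 0.4463791  -0.28967153 -0.84666174 -0.1339843 ]
 [-0.69098695  0.48960322 -0.53181362  1.5601859 ]
 [ 0.          0.          0.          1.        ]]
holder_grip [([160.1, 243.8], 0.98), ([297.4, 282.8], 0.79)]
holder_hole [([370.5, 274.8], 0.85), ([321.3, 287.9], 0.79), ([167.8, 265.3], 0.65)]
screw_foot []
holder_seat [([168.7, 269.7], 0.98), ([360.8, 277.9], 0.8)]
stand [([431.2, 239.9], 0.57), ([330.5, 285.3], 0.39)]
holder [([375.2, 279.8], 0.98), ([311.0, 288.6], 0.78), ([166.4, 265.1], 0.76)]
top [[574.6568642382019, 0.0, 313.360788448482], [0.0, 574.6568642382019, 243.2268292138101], [0.0, 0.0, 1.0]] [0.03779129 0.         0.         0.         0.        ] [[ 0.0184324  -0.99955529  0.02344091 -0.04809569]
 [-0.99506338 -0.02062609 -0.09707433  0.5056178 ]
 [ 0.09751466 -0.02153588 -0.99500105  1.19854789]
 [ 0.          0.          0.          1.        ]]
holder_grip [([433.6, 387.8], 0.75), ([241.1, 194.7], 0.67), ([339.0, 239.6], 0.59)]
holder_hole [([318.1, 234.4], 0.84), ([256.4, 213.5], 0.65), ([435.9, 364.8], 0.62), ([340.5, 236.7], 0.51)]
screw_foot [([102.9, 214.9], 0.36)]
holder_seat [([307.6, 229.7], 0.7), ([263.1, 220.5], 0.61), ([441.4, 357.2], 0.61), ([139.7, 232.2], 0.16)]
stand [([139.9, 232.5], 0.91)]
holder [([252.1, 212.5], 0.82), ([323.1, 231.8], 0.76), ([436.9, 375.1], 0.68), ([102.9, 215.4], 0.28), ([402.3, 243.4], 0.24)]
```

View pics/scene0.png

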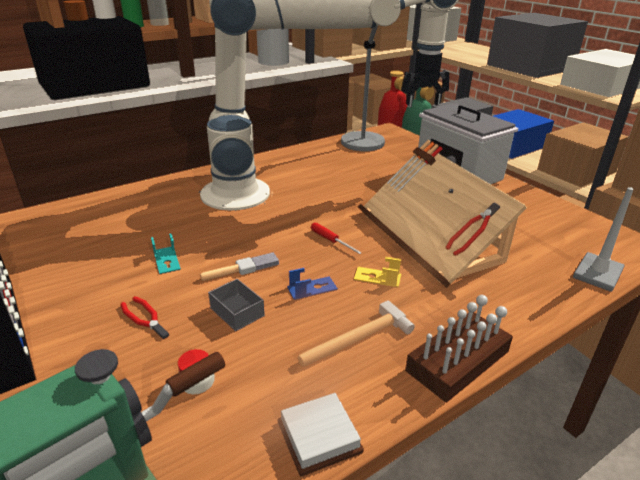

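View pics/top0.png

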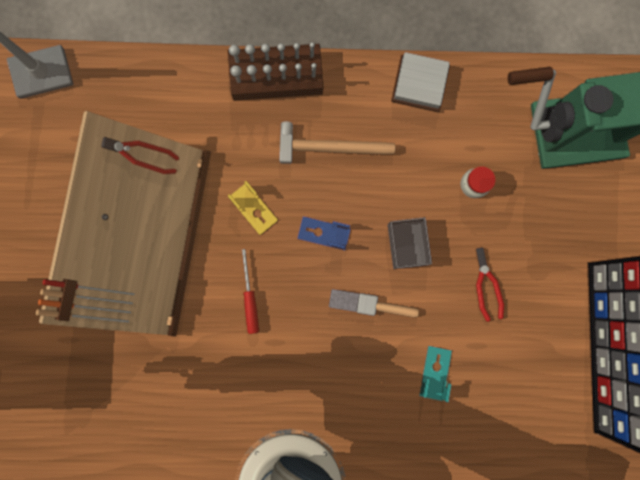

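The blue holder is at about (325,232) in the top image, with its keyhole end to the left and its ears to the right. The bare screw is at (105,216) in the top image and (451,190) in the scene image. Next I measure both.

```bash
cat > h.py <<'E'
import numpy as np,cv2
def ray(p,uv,E=None):
    K=np.array(p['K']);D=np.array(p['distortion'])
    u=cv2.undistortPoints(np.array(uv,float).reshape(-1,1,2),K,D).reshape(-1,2)
    d=np.c_[u,np.ones(len(u))]
    E=p['extrinsics'] if E is None else E
    R=E[:3,:3];t=E[:3,3]
    return -R.T@t, d@R
def cloud(p,mask=None,E=None):
    z=p['depth']; m=z>0
    if mask is not None:m&=mask
    v,u=np.nonzero(m)
    o,d=ray(p,np.c_[u,v],E)
    return o+d*z[v,u][:,None],np.c_[u,v]
def proj(p,X,E=None):
    E=p['extrinsics'] if E is None else E
    r,_=cv2.Rodrigues(E[:3,:3])
    return cv2.projectPoints(np.array(X,float).reshape(-1,1,3),r,E[:3,3],np.array(p['K']),np.array(p['distortion']))[0].reshape(-1,2)
def onplane(p,uv,n,c,E=None): # n.x=c
    o,d=ray(p,uv,E); return o+d*((c-o@n)/(d@n))[:,None]
def wristE(p,s):
    T=np.eye(4);T[:3,:3]=s['eef_rot'];T[:3,3]=s['tcp_pos']
    return np.linalg.inv(T@p['mount'])
def planefit(X,it=4,tol=.004):
    for _ in range(it):
        c=X.mean(0);n=np.linalg.svd(X-c,full_matrices=False)[2][2]
        if n[2]<0:n=-n
        X=X[abs((X-c)@n)<tol]
    return n,c,len(X)
E
python3 - <<'E'
import pickle;from h import *
d=pickle.load(open('p0.pkl','rb'))
for n,q in [('top',[[80,150],[180,170],[160,270],[85,270]]),('scene',[[400,200],[440,230],[490,210],[440,175]])]:
    p=d[n];m=np.zeros((480,640),np.uint8);cv2.fillPoly(m,[np.array(q)],1)
    X,_=cloud(p,m>0); nn,c,k=planefit(X); print(n,'plane',nn,c,k,'tilt',np.degrees(np.arccos(nn[2])))
    x=np.array([-nn[0],-nn[1]])/np.hypot(*nn[:2]);print('uphill dir',x,np.degrees(np.arctan2(x[1],x[0])))
    X,_=cloud(p); 
    # blue mask
    f=cv2.cvtColor(p['frame'],cv2.COLOR_RGB2HSV); b=(f[...,0]>108)&(f[...,0]<128)&(f[...,1]>110)&(f[...,2]>50)
    box=np.zeros_like(b); 
    if n=='top':box[200:265,285:365]=1
    else: box[260:305,280:345]=1
    b&=box; Y,uv=cloud(p,b); print('blue',b.sum(),Y.min(0),Y.max(0),np.median(Y,0))
    t=Y[Y[:,2]<.012][:,:2].astype(np.float32); 
    print('plate rect',cv2.minAreaRect(t))
    x0,x1,y0,y1=(285,365,195,270) if n=='top' else (270,350,250,310)
    a=cv2.resize(p['frame'][y0:y1,x0:x1,::-1],None,fx=7,fy=7,interpolation=cv2.INTER_CUBIC);
    cv2.imwrite(f'pics/{n}_h.png',a)
    x0,x1,y0,y1=(80,130,195,240) if n=='top' else (430,470,172,207)
    a=cv2.resize(p['frame'][y0:y1,x0:x1,::-1],None,fx=10,fy=10,interpolation=cv2.INTER_CUBIC);
    cv2.imwrite(f'pics/{n}_s.png',a)
a=[cv2.imread(f'pics/{n}.png') for n in ('top_h','scene_h','top_s','scene_s')]
W=np.zeros((600,800,3),np.uint8)
for i,im in enumerate(a):
    im=cv2.resize(im,(400,300)); W[(i//2)*300:(i//2)*300+300,(i%2)*400:(i%2)*400+400]=im
cv2.imwrite('pics/zoom.png',W)
E
```

```text
top plane [-0.09486987 -0.63920693  0.76316067] [0.54896115 0.33485059 0.10935476] 8872 tilt 40.256366802692234
uphill dir [0.14680994 0.98916472] 81.55789724781113
blue 725 [ 0.49775037 -0.11377284 -0.00351366] [ 0.56290594 -0.00722285  0.05139039] [ 0.52926464 -0.06596775  0.00424075]
plate rect ((0.5315817594528198, -0.060750603675842285), (0.10112066566944122, 0.04317023977637291), 77.58483123779297)
scene plane [-0.09530613 -0.63313589  0.76815082] [0.53809686 0.33716162 0.11095585] 2398 tilt 39.81187669918983
uphill dir [0.14885328 0.98885929] 81.43952185510301
blue 313 [ 0.49715268 -0.11872641  0.00117101] [ 0.55167721 -0.01250654  0.0480674 ] [ 0.51211073 -0.09410374  0.01751661]
plate rect ((0.529691755771637, -0.06526131927967072), (0.09963221848011017, 0.04485202580690384), 75.39717102050781)
```

View pics/zoom.png

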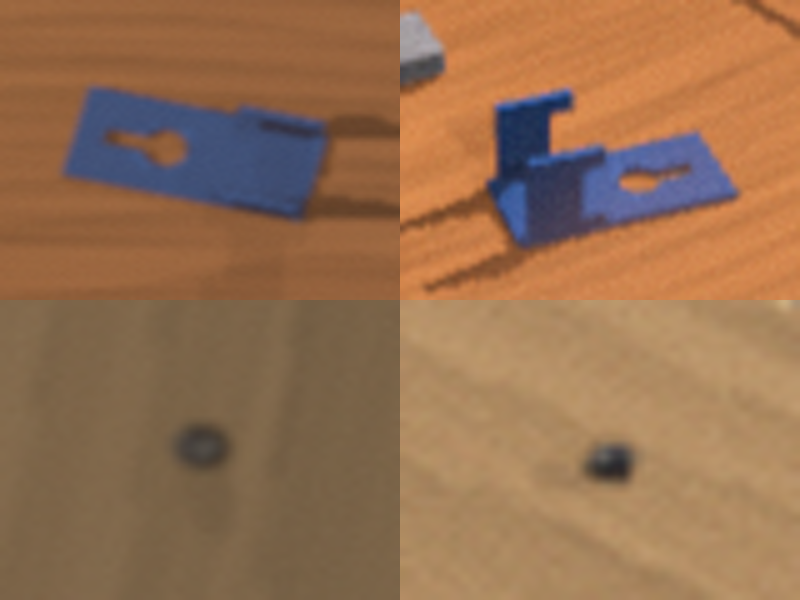

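Run:
```python
import pickle;from h import *
d=pickle.load(open('p0.pkl','rb'))
n=np.array([-.0952,-.636,.7657]);n/=np.linalg.norm(n)
for k,uv,huv in [('top',[105.25,216.75],[318.6,232]),('scene',[451,190.7],[321,288])]:
    c0={'top':[.54896,.33485,.10935],'scene':[.5381,.33716,.11096]}[k]
    c=np.array(c0)@n
    print(k,'c',c,'head mid',onplane(d[k],[uv],n,c+.010),'foot', onplane(d[k],[uv],n,c+.010)-n*.010)
    print('hole',onplane(d[k],[huv],np.array([0,0,1.]),.003))
# two-ray triangulation
o1,r1=ray(d['top'],[[105.25,216.75]]);o2,r2=ray(d['scene'],[[451,190.7]])
A=np.c_[r1[0],-r2[0]];s=np.linalg.lstsq(A,o2-o1,rcond=None)[0];print(o1+s[0]*r1[0],o2+s[1]*r2[0])
from station import telemetry
s=telemetry.read_state();print(s['eef_rot'],s['qpos'],s['time_s'])
```

```text
top c -0.18150940880572783 head mid [[0.53733511 0.3618809  0.14341588]] foot [[0.53828717 0.36824136 0.13575832]]
hole [[ 0.53337648 -0.04959984  0.003     ]]
scene c -0.18071186219286736 head mid [[0.54116986 0.35908442 0.14261138]] foot [[0.54212193 0.36544488 0.13495383]]
hole [[ 0.54526989 -0.04654331  0.003     ]]
[0.53779467 0.36302432 0.14005229] [0.53787924 0.36312092 0.14009668]
[[-9.36339028e-01  3.51097170e-01 -3.30434113e-05]
 [ 3.51097168e-01  9.36339028e-01  5.95268555e-05]
 [ 5.18395461e-05  4.41358699e-05 -9.99999998e-01]] [ 6.61948951e+01  5.21683582e+00  7.05127824e+01  3.20775041e-03
  1.04268025e+02 -3.24987671e+00] 0.7
```

```bash
cat >> h.py <<'E'
from scipy.spatial.transform import Rotation as Rr
def rel(s,pos,R):
    R0=np.array(s['eef_rot']);
    return np.round(R0.T@(np.array(pos)-s['tcp_pos'])*100,2), np.round(Rr.from_matrix(R0.T@R).as_rotvec(),4)
def downR(yaw): # tool x at yaw deg, z down
    a=np.radians(yaw);x=np.array([np.cos(a),np.sin(a),0]);z=np.array([0,0,-1.]);return np.c_[x,np.cross(z,x),z]
E
python3 - <<'E'
from station import telemetry
from h import *
s=telemetry.read_state()
print(rel(s,[.36,.24,.27],downR(115)))
print(rel(s,[.522,-.097,.17],downR(76.5)))
E
```

```text
(array([-25.28, -24.89,  -5.99]), array([ 0.000e+00, -1.000e-04,  7.757e-01]))
(array([-52.28, -50.76,   4.01]), array([-0.0000e+00, -1.0000e-04,  1.4477e+00]))
```

Request:
jog_arm --targets '[{"xyz": [-3,-3,-2.5],"twist": [0,0,0.09],"grip": 0},{"xyz": [-6.3,-6.2,-5],"twist": [0,0,0.19],"grip": 0},{"xyz": [-9.6,-9.4,-6],"twist": [0,0,0.29],"grip": 0},{"xyz": [-12.9,-12.6,-6],"twist": [0,0,0.39],"grip": 0},{"xyz": [-16.2,-15.8,-6],"twist": [0,0,0.48],"grip": 0},{"xyz": [-19.5,-19,-6],"twist": [0,0,0.58],"grip": 0},{"xyz": [-22.8,-22.2,-6],"twist": [0,0,0.68],"grip": 0},{"xyz": [-26.1,-25.4,-5],"twist": [0,0,0.78],"grip": 0}]'

```text
time_s: 1.5
tcp_pos: [0.3666, 0.2309, 0.2617]
eef_rot: [[-0.415, 0.91, 0.003], [0.91, 0.415, 0.002], [0.0, 0.004, -1.0]]
wrist_force: [0.8, 0.3, 0.7]
width: 1.001
```

Run:
```python
from station import telemetry
from h import *
s=telemetry.read_state()
print(s['tcp_pos'],s['qpos'],rel(s,[.522,-.097,.17],downR(76.5)))
```

```text
[0.36662798 0.23086121 0.2616575 ] [ 2.76963557e+01 -1.95087420e+01  8.79455348e+01  1.09073035e-03
  1.11353205e+02  3.15839281e+00] (array([-36.28,   0.48,   9.16]), array([ 0.0035, -0.0014,  0.6639]))
```

Request:
jog_arm --targets '[{"xyz": [-4.6,0.1,1],"twist": [0,0,0.09],"grip": 0},{"xyz": [-9.2,0.2,2],"twist": [0,0,0.18],"grip": 0},{"xyz": [-13.8,0.3,3],"twist": [0,0,0.27],"grip": 0},{"xyz": [-18.4,0.3,4],"twist": [0,0,0.36],"grip": 0},{"xyz": [-23,0.4,5],"twist": [0,0,0.45],"grip": 0},{"xyz": [-27.6,0.4,6],"twist": [0,0,0.54],"grip": 0},{"xyz": [-32.2,0.5,7.5],"twist": [0.003,-0.001,0.63],"grip": 0},{"xyz": [-36.3,0.5,9.2],"twist": [0.0035,-0.001,0.664],"grip": 0}]'

```text
time_s: 2.3
tcp_pos: [0.523, -0.0995, 0.1696]
eef_rot: [[0.237, 0.971, 0.001], [0.971, -0.237, -0.0], [0.0, 0.001, -1.0]]
wrist_force: [0.3, 0.0, -0.9]
width: 1.002
```

Run:
```python
from station import telemetry,snapshot,nets
from h import *
import pickle
s=telemetry.read_state();p=snapshot('wrist')
pickle.dump((s,p),open('w1.pkl','wb'))
print(s['tcp_pos'],p['mount'],p['K'],p['distortion'])
cv2.imwrite('pics/w1.png',p['frame'][:,:,::-1])
E=wristE(p,s)
for q in ["holder_grip","holder_hole","holder_seat","holder"]:
    for x in nets.landmark_of(q,p): print(q,x['location'],round(x['score'],2),onplane(p,[x['location']],np.array([0,0,1.]),.004 if q!="holder_grip" else .024,E))
```

```text
[ 0.52304297 -0.09945435  0.16963236] [[-1.09312418e-03 -9.65461760e-01 -2.60542503e-01  6.60405557e-02]
 [ 9.99999077e-01 -1.26558466e-03  4.94162839e-04 -1.01423207e-03]
 [-8.06833920e-04 -2.60541722e-01  9.65462252e-01 -1.63157852e-01]
 [ 0.00000000e+00  0.00000000e+00  0.00000000e+00  1.00000000e+00]] [[346.62132071   0.         319.45386656]
 [  0.         346.62132071 239.66463982]
 [  0.           0.           1.        ]] [-0.01666626  0.          0.          0.          0.        ]
holder_grip [85.5, 452.8] 0.79 [[ 0.2040336 -0.2940899  0.024    ]]
holder_grip [315.2, 217.2] 0.59 [[ 0.51959642 -0.09464735  0.024     ]]
holder_hole [132.8, 434.9] 0.97 [[ 0.24840444 -0.29904484  0.004     ]]
holder_hole [314.3, 162.8] 0.59 [[ 0.53003053 -0.04843844  0.004     ]]
holder_seat [306.1, 22.1] 0.74 [[0.55149552 0.06631515 0.004     ]]
holder_seat [315.2, 134.2] 0.65 [[ 0.53698629 -0.02392744  0.004     ]]
holder [129.4, 438.4] 0.74 [[ 0.24251728 -0.30288371  0.004     ]]
holder [317.2, 173.9] 0.6 [[ 0.53020565 -0.05894303  0.004     ]]
```

View pics/w1.png

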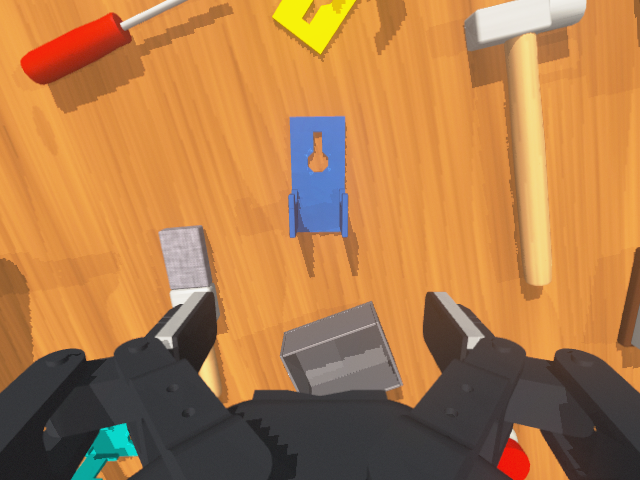

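The wrist picture shows the holder at (318,175): plate top edge at row 117, hole at (318,161), ears at columns 293 and 345. The bin is below it at about (340,350). Next I refine the pose from the outline.

```bash
cat >> h.py <<'E'
def bluemask(p):
    f=cv2.cvtColor(p['frame'],cv2.COLOR_RGB2HSV)
    return ((f[...,0]>105)&(f[...,0]<130)&(f[...,1]>110)&(f[...,2]>40)).astype(np.uint8)
E
python3 - <<'E'
import pickle;from h import *
s,p=pickle.load(open('w1.pkl','rb'));E=wristE(p,s)
b=bluemask(p);b[:,:270]=0;b[:,370:]=0;b[260:]=0
Z=np.array([0,0,1.])
# left/right edges in rows 125..190, top edge
L=[];Rr_=[];T=[]
for v in range(125,188):
    u=np.nonzero(b[v])[0];L.append([u.min()-.5,v]);Rr_.append([u.max()+.5,v])
for u in range(296,342): T.append([u,np.nonzero(b[:,u])[0].min()-.5])
f=[]
for q in (L,Rr_,T):
    w=onplane(p,q,Z,.004,E)[:,:2]; vx,vy,x0,y0=cv2.fitLine(w.astype(np.float32),cv2.DIST_HUBER,0,.001,.001).ravel()
    if q is T: 
        pass
    elif vy<0: vx,vy=-vx,-vy
    f.append((np.array([vx,vy]),np.array([x0,y0])));print(np.degrees(np.arctan2(vy,vx)),x0,y0)
a=(f[0][0]+f[1][0]);a/=np.linalg.norm(a);nrm=np.array([-a[1],a[0]])
print('yaw',np.degrees(np.arctan2(a[1],a[0])),'width',(f[0][1]-f[1][1])@nrm)
mid=((f[0][1]+f[1][1])/2)@nrm; top=f[2][1]@a
org=mid*nrm+(top-.052)*a
print('origin',org,'grip',org-.037*a,'hole',org+.012*a)
cs,h=cv2.findContours(b,cv2.RETR_CCOMP,cv2.CHAIN_APPROX_NONE)
for c,hh in zip(cs,h[0]):
    if hh[3]>=0 and len(c)>20:
        w=onplane(p,c.reshape(-1,2),Z,.004,E)[:,:2]; print('hole x',(w@a).min()-org@a,(w@a).max()-org@a,'y',(w@nrm).min()-mid,(w@nrm).max()-mid)
Y,_=cloud(p,b>0,E);print('plate z',np.median(Y[Y[:,2]<.015],0))
g=np.zeros((480,640),bool);g[80:110,280:380]=1
Y,_=cloud(p,g,E);print('bench z',np.median(Y,0))
print(proj(p,[[*(org-.037*a),.024]],E))
pos=[*(org-.037*a),.0055];yaw=np.degrees(np.arctan2(a[1],a[0]))
print(rel(s,pos,downR(yaw)))
E
```

```text
76.88018 0.5107136 -0.03598143
77.25409 0.55943626 -0.04544105
-12.124155 0.5415254 -0.009755572
yaw 77.06714 width 0.049603887
origin [ 0.53051245 -0.06058002] grip [ 0.5222315  -0.09664144] hole [ 0.5331982  -0.04888442]
hole x 0.002302812480014113 0.04085699114458648 y -0.010484738990607645 0.010778533066773122
plate z [ 0.52997841 -0.05906147  0.0033392 ]
bench z [ 0.55772927  0.00645605 -0.00062724]
[[318.54689019 218.61428144]]
(array([ 0.25, -0.17, 16.41]), array([ 0.0014, -0.0002, -0.0138]))
```

Request:
jog_arm --targets '[{"xyz": [0.1,-0.1,3],"twist": [0.001,0,-0.007],"grip": 0},{"xyz": [0.25,-0.17,6],"twist": [0.0014,0,-0.0138],"grip": 0},{"xyz": [0.25,-0.17,9],"twist": [0.0014,0,-0.0138],"grip": 0},{"xyz": [0.25,-0.17,12],"twist": [0.0014,0,-0.0138],"grip": 0},{"xyz": [0.25,-0.17,14.5],"twist": [0.0014,0,-0.0138],"grip": 0},{"xyz": [0.25,-0.17,15.8],"twist": [0.0014,0,-0.0138],"grip": 0},{"xyz": [0.25,-0.17,16.3],"twist": [0.0014,0,-0.0138],"grip": 0},{"xyz": [0.25,-0.17,16.3],"twist": [0.0014,0,-0.0138],"grip": 0}]'

```text
time_s: 3.35
tcp_pos: [0.5213, -0.0935, 0.0075]
eef_rot: [[0.219, 0.976, -0.001], [0.976, -0.219, 0.001], [0.001, -0.001, -1.0]]
wrist_force: [0.2, 0.8, 0.2]
width: 1.0
```

Request:
jog_arm --targets '[{"xyz": [0,0,0],"twist": [0,0,0],"grip": 1},{"xyz": [0,0,0],"twist": [0,0,0],"grip": 1},{"xyz": [0,0,0],"twist": [0,0,0],"grip": 1},{"xyz": [0,0,0],"twist": [0,0,0],"grip": 1},{"xyz": [0,0,0],"twist": [0,0,0],"grip": 1},{"xyz": [0,0,0],"twist": [0,0,0],"grip": 1},{"xyz": [0,0,0],"twist": [0,0,0],"grip": 1},{"xyz": [0,0,0],"twist": [0,0,0],"grip": 1}]' --grip_force 60

```text
time_s: 4.15
tcp_pos: [0.5226, -0.0939, 0.0094]
eef_rot: [[0.22, 0.976, 0.002], [0.976, -0.22, 0.0], [0.001, 0.002, -1.0]]
wrist_force: [-0.2, 0.2, 6.0]
width: 0.567
```

Run:
```python
from station import telemetry,snapshot,nets
from h import *
import pickle
s=telemetry.read_state();p=snapshot('wrist')
pickle.dump((s,p),open('w2.pkl','wb'))
print(s['tcp_pos'],s['width'],s['wrist_force'])
cv2.imwrite('pics/w2.png',p['frame'][:,:,::-1])
```

```text
[ 0.52257109 -0.0938846   0.00944516] 0.5671867739433242 [-0.15271393  0.17065172  6.03056565]
```

View pics/w2.png

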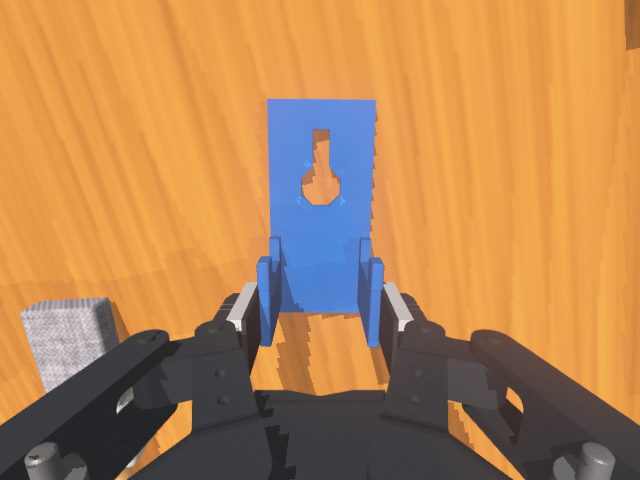

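```bash
cat >> h.py <<'E'
def boardR(yaw=81.5,tilt=40.):
    u=np.array([np.cos(np.radians(yaw)),np.sin(np.radians(yaw)),0]);t=np.radians(tilt)
    x=np.cos(t)*u+np.array([0,0,np.sin(t)]);z=-(-np.sin(t)*u+np.array([0,0,np.cos(t)]))
    return np.c_[x,np.cross(z,x),z]
E
python3 - <<'E'
from station import telemetry,snapshot,nets
from h import *
import pickle
s=telemetry.read_state();print(s['time_s'],s['tcp_pos'])
R=boardR();foot=np.array([.539,.367,.1355])
tcp=foot-.05*R[:,2]-R@np.array([.0465,0,.008]);print(tcp,R)
print(rel(s,tcp,R), rel(s,[.522,-.094,.2],R))
E
```

```text
4.2 [ 0.52259668 -0.09389759  0.00946909]
[0.52822429 0.29489803 0.15004095] [[ 1.13228578e-01  9.89015863e-01  9.50100581e-02]
 [ 7.57630106e-01 -1.47809411e-01  6.35727143e-01]
 [ 6.42787610e-01 -1.38777878e-17 -7.66044443e-01]]
(array([ 38.07,  -7.95, -14.04]), array([ 0.0278,  0.697 , -0.0691])) (array([-1.000e-02, -1.000e-02, -1.905e+01]), array([ 0.0278,  0.697 , -0.0691]))
```

Request:
jog_arm --targets '[{"xyz": [0,0,-1],"twist": [0,0,0],"grip": 1},{"xyz": [0,0,-3],"twist": [0,0,0],"grip": 1},{"xyz": [0,0,-6.5],"twist": [0,0,0],"grip": 1},{"xyz": [0,0,-10],"twist": [0,0,0],"grip": 1},{"xyz": [1,-0.2,-13.5],"twist": [0,0.07,-0.01],"grip": 1},{"xyz": [4,-0.8,-16.5],"twist": [0.003,0.14,-0.015],"grip": 1},{"xyz": [8,-1.6,-18.5],"twist": [0.006,0.22,-0.02],"grip": 1},{"xyz": [12,-2.5,-19],"twist": [0.01,0.3,-0.03],"grip": 1}]'

```text
time_s: 5.0
tcp_pos: [0.525, 0.0294, 0.2038]
eef_rot: [[0.18, 0.982, 0.059], [0.937, -0.189, 0.293], [0.299, 0.002, -0.954]]
wrist_force: [-1.4, 0.6, -2.5]
width: 0.562
```

Run:
```python
from station import telemetry,snapshot,nets
from h import *
s=telemetry.read_state();print(s['time_s'],s['tcp_pos'],s['qpos'])
R=boardR()
for t in ([.528,.2,.2],[.528,.265,.185],[.528,.295,.15]): print(rel(s,t,R))
```

```text
5.0 [0.52504653 0.02936962 0.20382561] [-12.49253187  -8.94615283  86.68848774  17.80767366 102.02584
   2.18424885]
(array([15.93, -2.94,  5.39]), array([ 0.0226,  0.3943, -0.0362]))
(array([21.57, -4.18,  8.72]), array([ 0.0226,  0.3943, -0.0362]))
(array([23.33, -4.76, 12.94]), array([ 0.0226,  0.3943, -0.0362]))
```

Request:
jog_arm --targets '[{"xyz": [3.5,-0.7,1.2],"twist": [0.003,0.06,-0.005],"grip": 1},{"xyz": [7,-1.3,2.5],"twist": [0.006,0.12,-0.01],"grip": 1},{"xyz": [10.5,-2,4],"twist": [0.01,0.19,-0.017],"grip": 1},{"xyz": [14,-2.7,5.5],"twist": [0.014,0.26,-0.024],"grip": 1},{"xyz": [17.5,-3.4,7],"twist": [0.018,0.33,-0.03],"grip": 1},{"xyz": [20,-3.9,8.1],"twist": [0.021,0.38,-0.035],"grip": 1},{"xyz": [21.4,-4.2,8.7],"twist": [0.0226,0.394,-0.036],"grip": 1},{"xyz": [21.57,-4.2,8.7],"twist": [0.0226,0.394,-0.036],"grip": 1}]'

```text
time_s: 5.8
tcp_pos: [0.5269, 0.2656, 0.1843]
eef_rot: [[0.113, 0.989, 0.093], [0.759, -0.146, 0.635], [0.642, -0.002, -0.767]]
wrist_force: [0.7, 0.1, -1.1]
width: 0.563
```

Run:
```python
from station import telemetry,snapshot,nets
from h import *
import pickle
p=snapshot('scene');cv2.imwrite('pics/sc3.png',p['frame'][:,:,::-1])
s=telemetry.read_state();p=snapshot('wrist')
pickle.dump((s,p),open('w3.pkl','wb'))
print(s['time_s'],s['tcp_pos'],s['width'],s['wrist_force'],s['qpos']);print(s['eef_rot']-boardR())
cv2.imwrite('pics/w3.png',p['frame'][:,:,::-1])
```

```text
5.85 [0.52750762 0.26511672 0.18528143] 0.56934046765722 [ 0.14419529 -0.06404423 -1.74097375] [  0.17429552 -10.83967243  97.09540699  39.40859817  87.3801607
   9.02571544]
[[-0.0004633   0.00014138 -0.00092532]
 [ 0.00123567  0.00094919 -0.00125507]
 [-0.00137766 -0.00014873 -0.00115387]]
```

View pics/w3.png

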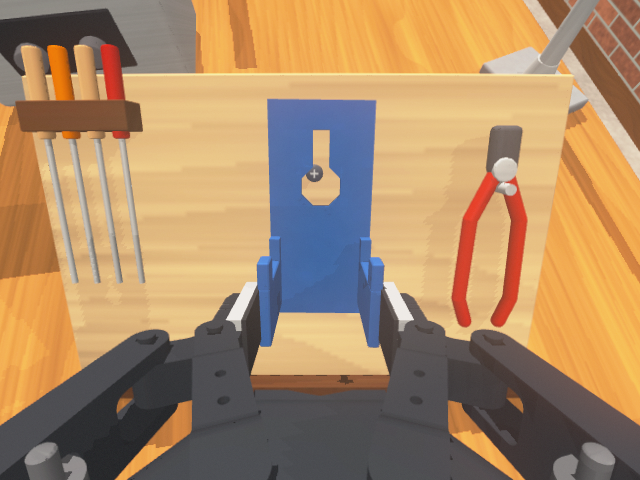

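View pics/sc3.png

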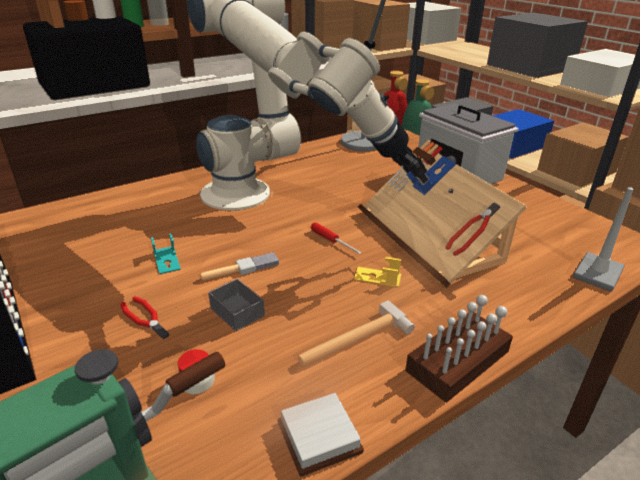

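The screw head shows through the keyhole at (314,173) and the plate's top edge is at row 99. The plate is straight in the gripper. Next I measure plate, hole, board and screw together in the tool frame.

```bash
cat >> h.py <<'E'
def analyse(s,p,headuv=None,boardpoly=None,verbose=1):
    E=np.linalg.inv(p['mount']) # tool->cam
    b=bluemask(p);b[:,:255]=0;b[:,390:]=0
    pm=b.copy();pm[225:]=0
    er=cv2.erode(pm,np.ones((5,5)))
    X,_=cloud(p,er>0,E);n,c,k=planefit(X)  # n has +z tool
    print('plate front plane n',n.round(4),'c',c.round(4),k,'pitch deg',np.degrees(np.arctan2(n[0],n[2])),'roll',np.degrees(np.arctan2(n[1],n[2])))
    d=n@c
    L=[];R=[];T=[]
    rows=np.nonzero(pm.sum(1)>40)[0];v0=rows.min()
    for v in range(v0+8,225):
        u=np.nonzero(b[v])[0];L.append([u.min()-.5,v]);R.append([u.max()+.5,v])
    u0,u1=L[0][0],R[0][0]
    for u in range(int(u0)+8,int(u1)-8): T.append([u,np.nonzero(b[:,u])[0].min()-.5])
    f=[]
    for q in (L,R,T):
        w=onplane(p,q,n,d,E)[:,:2];vx,vy,x0,y0=cv2.fitLine(w.astype(np.float32),cv2.DIST_HUBER,0,.001,.001).ravel()
        if q is not T and vx<0:vx,vy=-vx,-vy
        f.append((np.array([vx,vy]),np.array([x0,y0])))
    a=f[0][0]+f[1][0];a/=np.linalg.norm(a);m=np.array([-a[1],a[0]])
    ymid=(f[0][1]+f[1][1])@m/2
    print('yaw of plate in tool deg',np.degrees(np.arctan2(a[1],a[0])),'width',(f[1][1]-f[0][1])@m,'top edge x',f[2][1]@a,'mid y',ymid)
    # keyhole contour
    cs,h=cv2.findContours(b,cv2.RETR_CCOMP,cv2.CHAIN_APPROX_NONE)
    hc=[c_ for c_,hh in zip(cs,h[0]) if hh[3]>=0 and len(c_)>40]
    for c_ in hc:
        w=onplane(p,c_.reshape(-1,2),n,d,E)[:,:2];print('keyhole x',(w@a).min(),(w@a).max(),'y',(w@m).min(),(w@m).max())
    top=f[2][1]@a; q=(top-.040)*a+ymid*m
    def lift(q): return np.array([q[0],q[1],(d-n[:2]@q)/n[2]])
    front=lift(q); hole_back=front+n*.004
    print('hole back (tool)',hole_back.round(4))
    return dict(hole=hole_back,n=n,a=np.array([a[0],a[1],-(n[0]*a[0]+n[1]*a[1])/n[2]]),E=E)
def boardscrew(p,headuv,poly,E,hh=.0105):
    m=np.zeros((480,640),np.uint8)
    for q in poly: cv2.fillPoly(m,[np.array(q)],1)
    X,_=cloud(p,m>0,E);n,c,k=planefit(X);print('board n',n.round(4),k,'pitch',np.degrees(np.arctan2(n[0],n[2])),'roll',np.degrees(np.arctan2(n[1],n[2])))
    head=onplane(p,[headuv],n,n@c-hh,E)[0];foot=head+n*hh
    print('head',head.round(4),'foot',foot.round(4));return n,head,foot
E
python3 - <<'E'
import pickle;from h import *
s,p=pickle.load(open('w3.pkl','rb'))
r=analyse(s,p)
f=p['frame'][160:190,300:330]
g=cv2.cvtColor(f,cv2.COLOR_RGB2GRAY);v,u=np.nonzero((g<110)&(f[...,2]<110));print('head px',u.mean()+300,v.mean()+160,len(u),u.min(),u.max(),v.min(),v.max())
n,head,foot=boardscrew(p,[314.2,173.4],[[[160,100],[255,100],[240,240],[170,240]],[[390,100],[470,100],[440,240],[395,240]]],r['E'])
print('world foot',s['eef_rot']@foot+s['tcp_pos'], 'board n world',s['eef_rot']@n)
dl=foot-r['hole'];print('foot-hole in tool mm',dl*1000)
cv2.imwrite('pics/z3.png',cv2.resize(p['frame'][90:240,250:400,::-1],None,fx=4,fy=4,interpolation=cv2.INTER_NEAREST))
# board top edge
e=[]
for u in range(150,470,5):
    col=p['frame'][60:95,u].astype(int).sum(1);k=np.argmax(np.diff(col));e.append([u,60+k+.5])
w=onplane(p,e,n,n@foot,r['E']);vx,vy,_,_=cv2.fitLine(w[:,:2].astype(np.float32),cv2.DIST_HUBER,0,.001,.001).ravel();print('board edge dir deg from tool y',np.degrees(np.arctan2(-vx,vy)))
E
```

```text
plate front plane n [-0.0058 -0.0011  1.    ] c [ 0.0561 -0.0004  0.0065] 8258 pitch deg -0.33436942318326035 roll -0.06267156557120489
yaw of plate in tool deg 0.76513684 width 0.049249154 top edge x 0.0833755 mid y -0.0010888781
keyhole x 0.037025661776871 0.0738843187415235 y -0.010852153806900558 0.008722659981393143
hole back (tool) [ 0.0434 -0.0005  0.0104]
head px 314.76576576576576 175.59459459459458 111 6 22 9 21
board n [0.0024 0.0012 1.    ] 20657 pitch 0.13844050551630144 roll 0.06780849720547015
head [ 0.0464 -0.0045  0.0945] foot [ 0.0464 -0.0045  0.105 ]
world foot [0.53818031 0.36760418 0.1344537 ] board n world [ 0.09552751  0.63612957 -0.76564591]
foot-hole in tool mm [ 3.01349367 -3.97286985 94.59629304]
board edge dir deg from tool y -179.93494
```

View pics/z3.png

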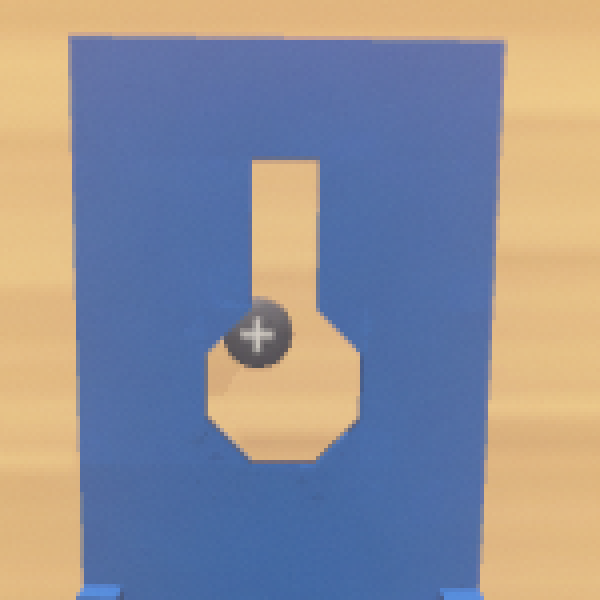

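Run:
```python
import pickle;from h import *
s,p=pickle.load(open('w3.pkl','rb'))
E=np.linalg.inv(p['mount']);n=np.array([-.0058,-.0011,1.]);d=n@np.array([.0561,-.0004,.0065])
uv=[[267.3,99.2],[376,100],[320.9,129.9],[313,129.9],[329.8,129.9],[320.9,205],[301.7,185],[340,185],[313,167],[329.5,167],[301.7,194],[301.7,178]]
w=onplane(p,uv,n,d,E)
for a,b in zip(uv,w):print(a,(b*1000).round(1))
b=bluemask(p);print([np.nonzero(b[:,u])[0].min() for u in range(270,376,6)])
```

```text
[267.3, 99.2] [ 86.5 -24.6   6.6]
[376, 100] [86.1 25.2  6.7]
[320.9, 129.9] [73.  -0.1  6.6]
[313, 129.9] [73.  -3.8  6.6]
[329.8, 129.9] [73.   4.1  6.6]
[320.9, 205] [37.6 -0.1  6.4]
[301.7, 185] [47.4 -9.4  6.4]
[340, 185] [47.4  9.2  6.5]
[313, 167] [56.  -3.9  6.5]
[329.5, 167] [56.   4.1  6.5]
[301.7, 194] [43.  -9.4  6.4]
[301.7, 178] [50.7 -9.3  6.5]
[np.int64(120), np.int64(114), np.int64(114), np.int64(108), np.int64(104), np.int64(107), np.int64(108), np.int64(102), np.int64(101), np.int64(105), np.int64(103), np.int64(106), np.int64(107), np.int64(109), np.int64(109), np.int64(110), np.int64(114), np.int64(116)]
```

Request:
jog_arm --targets '[{"xyz": [0,-0.15,0.6],"twist": [0,0,-0.004],"grip": 1},{"xyz": [0,-0.3,1.8],"twist": [0,0,-0.008],"grip": 1},{"xyz": [-0.03,-0.4,3],"twist": [0,0,-0.008],"grip": 1},{"xyz": [-0.03,-0.4,4.2],"twist": [0,0,-0.008],"grip": 1},{"xyz": [-0.03,-0.4,5.4],"twist": [0,0,-0.008],"grip": 1},{"xyz": [-0.03,-0.4,6.4],"twist": [0,0,-0.008],"grip": 1},{"xyz": [-0.03,-0.4,7],"twist": [0,0,-0.008],"grip": 1},{"xyz": [-0.03,-0.4,7],"twist": [0,0,-0.008],"grip": 1}]'

```text
time_s: 6.7
tcp_pos: [0.5301, 0.3099, 0.1307]
eef_rot: [[0.105, 0.99, 0.093], [0.76, -0.141, 0.634], [0.641, 0.004, -0.767]]
wrist_force: [-0.3, -0.2, -1.1]
width: 0.566
```

Run:
```python
from station import telemetry,snapshot,nets
from h import *
import pickle
s=telemetry.read_state();p=snapshot('wrist')
pickle.dump((s,p),open('w4.pkl','wb'))
print(s['time_s'],s['tcp_pos'],s['width'],s['wrist_force'])
cv2.imwrite('pics/w4.png',cv2.resize(p['frame'][90:240,250:400,::-1],None,fx=4,fy=4,interpolation=cv2.INTER_NEAREST))
E=np.linalg.inv(p['mount'])
boardscrew(p,[320,186],[[[160,120],[240,120],[230,240],[170,240]],[[400,120],[470,120],[440,240],[405,240]]],E)
m=np.zeros((480,640),bool);m[115:220,275:300]=1;m[115:220,345:365]=1
X,_=cloud(p,m,E);n,c,k=planefit(X);print('plate',n,c)
```

```text
6.7 [0.53005054 0.3099137  0.13067331] 0.5657272198508742 [-0.28126272 -0.18969094 -1.10458563]
board n [0.0023 0.002  1.    ] 15003 pitch 0.13290106281038844 roll 0.1117533742022843
head [ 0.045  -0.0005  0.0239] foot [ 0.045  -0.0004  0.0344]
plate [-4.73223981e-03 -4.05249525e-04  9.99988721e-01] [ 0.05564491 -0.00193285  0.00650394]
```

View pics/w4.png

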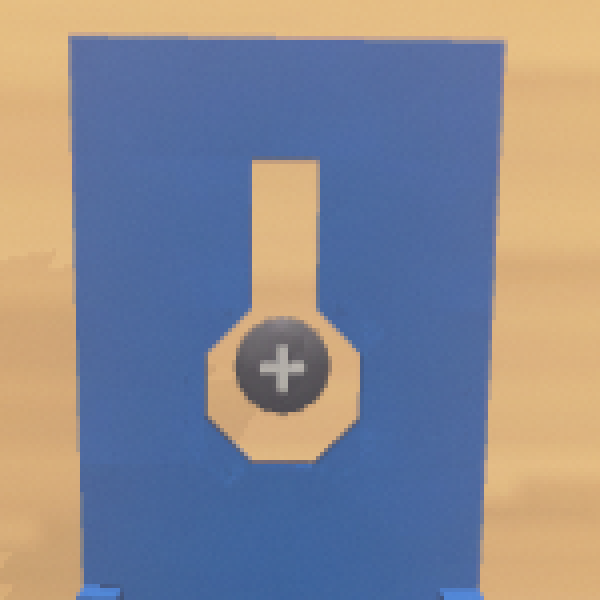

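Run:
```python
from h import *
import pickle
s,p=pickle.load(open('w4.pkl','rb'));E=np.linalg.inv(p['mount'])
n,h,f=boardscrew(p,[320.6,181.75],[[[160,120],[240,120],[230,240],[170,240]],[[400,120],[470,120],[440,240],[405,240]]],E)
print(f-np.array([.0467,0,.0105]))
```

```text
board n [0.0023 0.002  1.    ] 15003 pitch 0.13290106281038844 roll 0.1117533742022843
head [ 0.0472 -0.0001  0.0239] foot [ 0.0473 -0.0001  0.0344]
[ 0.00055486 -0.00010942  0.02394129]
```

Request:
jog_arm --targets '[{"xyz": [0.05,0,0.3],"twist": [0,0.007,0],"grip": 1},{"xyz": [0.05,0,0.7],"twist": [0,0.007,0],"grip": 1},{"xyz": [0.05,0,1.1],"twist": [0,0.007,0],"grip": 1},{"xyz": [0.05,0,1.5],"twist": [0,0.007,0],"grip": 1},{"xyz": [0.05,0,1.8],"twist": [0,0.007,0],"grip": 1},{"xyz": [0.05,0,2.1],"twist": [0,0.007,0],"grip": 1},{"xyz": [0.05,0,2.3],"twist": [0,0.007,0],"grip": 1},{"xyz": [0.05,0,2.3],"twist": [0,0.007,0],"grip": 1}]'

```text
time_s: 7.55
tcp_pos: [0.5324, 0.3248, 0.1138]
eef_rot: [[0.104, 0.99, 0.095], [0.756, -0.141, 0.64], [0.647, 0.005, -0.763]]
wrist_force: [0.1, -0.2, -2.0]
width: 0.566
```

```bash
cat > look.py <<'E'
from station import telemetry,snapshot,nets
from h import *
import pickle,sys
k=sys.argv[1]
s=telemetry.read_state();p=snapshot('wrist')
pickle.dump((s,p),open(f'w{k}.pkl','wb'))
R=s['eef_rot']
print(s['time_s'],s['tcp_pos'],s['width'],'force tool',R.T@s['wrist_force'],'torque tool',R.T@s['wrist_torque']);
cv2.imwrite(f'pics/w{k}.png',cv2.resize(p['frame'][90:240,250:400,::-1],None,fx=4,fy=4,interpolation=cv2.INTER_NEAREST))
E=np.linalg.inv(p['mount'])
n,h,f=boardscrew(p,[320.6,181.75],[[[160,120],[240,120],[230,240],[170,240]],[[400,120],[470,120],[440,240],[405,240]]],E)
m=np.zeros((480,640),bool);m[115:220,275:300]=1;m[115:220,345:365]=1
X,_=cloud(p,m,E);n2,c,k=planefit(X);print('plate',n2,c,'gap back-board at plate',(f-c)@n-.004)
E
python3 look.py 5
```

```text
7.55 [0.53240684 0.32479393 0.11377459] 0.5655472394384491 force tool [-1.46342891  0.13791578  1.40389114] torque tool [-0.04816301 -0.59450977  0.05492113]
board n [-0.0051  0.0013  1.    ] 14995 pitch -0.29411137992531383 roll 0.07440891065969647
head [ 0.0494 -0.0002  0.0017] foot [ 0.0494 -0.0002  0.0122]
plate [-4.04337468e-03 -7.39781549e-04  9.99991552e-01] [ 0.05565918 -0.00192979  0.00651322] gap back-board at plate 0.001700464006355951
```

View pics/w5.png

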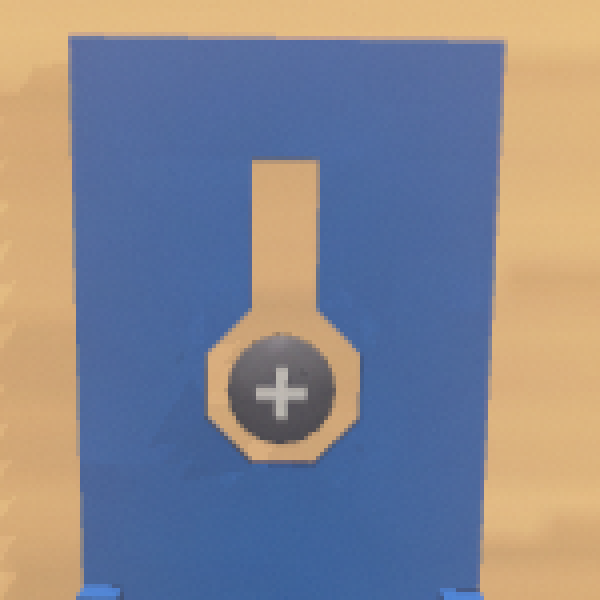

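Request:
jog_arm --targets '[{"xyz": [0,-0.02,0.04],"twist": [0,0,0],"grip": 1},{"xyz": [0,-0.02,0.08],"twist": [0,0,0],"grip": 1},{"xyz": [0,-0.02,0.12],"twist": [0,0,0],"grip": 1},{"xyz": [0,-0.02,0.15],"twist": [0,0,0],"grip": 1},{"xyz": [0,-0.02,0.17],"twist": [0,0,0],"grip": 1},{"xyz": [0,-0.02,0.17],"twist": [0,0,0],"grip": 1},{"xyz": [0,-0.02,0.17],"twist": [0,0,0],"grip": 1},{"xyz": [0,-0.02,0.17],"twist": [0,0,0],"grip": 1}]'

```text
time_s: 8.4
tcp_pos: [0.5325, 0.3258, 0.1127]
eef_rot: [[0.104, 0.99, 0.095], [0.756, -0.141, 0.64], [0.647, 0.005, -0.763]]
wrist_force: [-0.3, -0.0, -2.6]
width: 0.565
```

```bash
python3 look.py 6
```

```text
8.4 [0.53247887 0.32582555 0.11272349] 0.5653971214466933 force tool [-1.74736978 -0.28968188  1.95801079] torque tool [ 0.00518894 -0.50005301 -0.01903334]
board n [-0.0047  0.0011  1.    ] 14999 pitch -0.27183014389588434 roll 0.062071062066474565
head [ 0.0496 -0.0002  0.0002] foot [ 0.0495 -0.0002  0.0107]
plate [-0.00562355 -0.00123499  0.99998343] [ 0.05567285 -0.00195877  0.00650236] gap back-board at plate 0.0002399350022063377
```

Request:
jog_arm --targets '[{"xyz": [-0.2,-0.01,0.03],"twist": [0,0,0],"grip": 1},{"xyz": [-0.5,-0.01,0.03],"twist": [0,0,0],"grip": 1},{"xyz": [-0.8,-0.02,0.03],"twist": [0,0,0],"grip": 1},{"xyz": [-1.1,-0.02,0.03],"twist": [0,0,0],"grip": 1},{"xyz": [-1.4,-0.02,0.03],"twist": [0,0,0],"grip": 1},{"xyz": [-1.7,-0.02,0.03],"twist": [0,0,0],"grip": 1},{"xyz": [-2.0,-0.02,0.03],"twist": [0,0,0],"grip": 1},{"xyz": [-2.1,-0.02,0.03],"twist": [0,0,0],"grip": 1}]'

```text
time_s: 9.25
tcp_pos: [0.5303, 0.31, 0.0991]
eef_rot: [[0.104, 0.99, 0.095], [0.755, -0.141, 0.64], [0.647, 0.005, -0.763]]
wrist_force: [-0.4, -1.7, 3.1]
width: 0.564
```

```bash
python3 look.py 7
```

```text
9.25 [0.53030352 0.30995733 0.09911422] 0.5641693566908764 force tool [ 0.70279896 -0.1384839  -3.52050814] torque tool [ 0.0642262  -0.10462759 -0.01336907]
board n [-5.4e-03  6.0e-04  1.0e+00] 14994 pitch -0.3117428929395793 roll 0.03173065330541892
head [ 0.0496 -0.0002  0.0001] foot [ 0.0495 -0.0002  0.0106]
plate [-3.75035107e-03 -5.48795341e-05  9.99992966e-01] [ 0.05564926 -0.00196236  0.00640072] gap back-board at plate 0.0002168374053767904
```

View pics/w7.png

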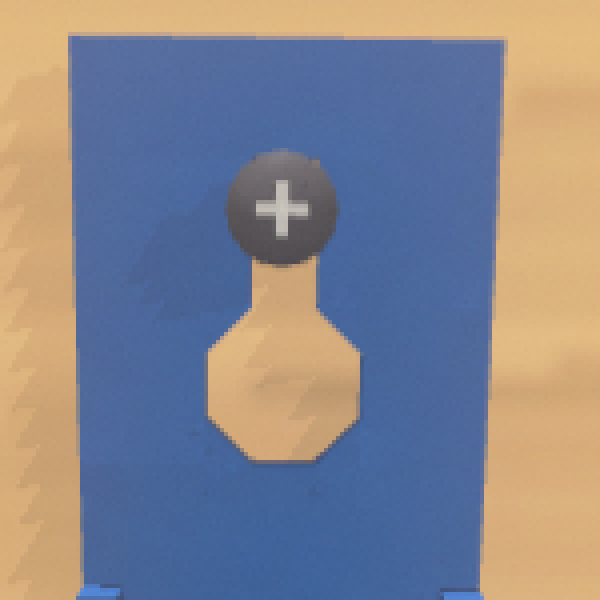

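Request:
jog_arm --targets '[{"xyz": [-0.1,0,0],"twist": [0,0,0],"grip": 1},{"xyz": [-0.2,0,0],"twist": [0,0,0],"grip": 1},{"xyz": [-0.25,0,0],"twist": [0,0,0],"grip": 1},{"xyz": [-0.3,0,0],"twist": [0,0,0],"grip": 1},{"xyz": [-0.35,0,0],"twist": [0,0,0],"grip": 1},{"xyz": [-0.4,0,0],"twist": [0,0,0],"grip": 1},{"xyz": [-0.4,0,0],"twist": [0,0,0],"grip": 1},{"xyz": [-0.4,0,0],"twist": [0,0,0],"grip": 1}]'

```text
time_s: 10.1
tcp_pos: [0.53, 0.3073, 0.0969]
eef_rot: [[0.104, 0.99, 0.096], [0.755, -0.141, 0.64], [0.647, 0.006, -0.762]]
wrist_force: [0.1, 2.4, 3.4]
width: 0.563
```

```bash
python3 look.py 8
```

```text
10.1 [0.529968   0.30729983 0.09687359] 0.5626275342569518 force tool [ 4.02265366 -0.2637211  -1.10889072] torque tool [-0.06058107  0.27396573 -0.03398094]
board n [-5.9e-03  6.0e-04  1.0e+00] 14994 pitch -0.3357992096087412 roll 0.037028077279646396
head [ 0.0496 -0.0002  0.0001] foot [ 0.0495 -0.0002  0.0106]
plate [-2.21929074e-03 -6.13833783e-04  9.99997349e-01] [ 0.05566779 -0.00192384  0.00642877] gap back-board at plate 0.00023820488735079842
```

View pics/w8.png

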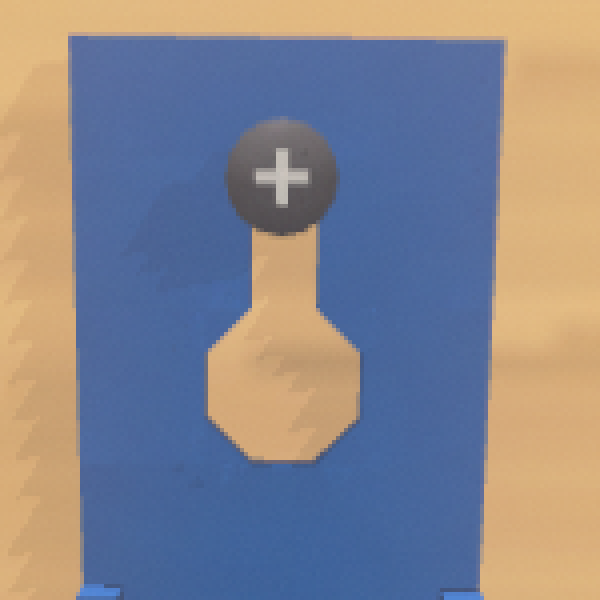

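Request:
jog_arm --targets '[{"xyz": [-0.1,0,0],"twist": [0,0,0],"grip": 1},{"xyz": [-0.2,0,0],"twist": [0,0,0],"grip": 1},{"xyz": [-0.2,0,0],"twist": [0,0,0],"grip": 1},{"xyz": [-0.2,0,0],"twist": [0,0,0],"grip": 1},{"xyz": [-0.2,0,0],"twist": [0,0,0],"grip": 1},{"xyz": [-0.2,0,0],"twist": [0,0,0],"grip": 1},{"xyz": [-0.2,0,0],"twist": [0,0,0],"grip": 1},{"xyz": [-0.2,0,0],"twist": [0,0,0],"grip": 1}]'

```text
time_s: 10.95
tcp_pos: [0.53, 0.307, 0.0968]
eef_rot: [[0.103, 0.99, 0.096], [0.753, -0.14, 0.642], [0.649, 0.007, -0.76]]
wrist_force: [2.2, 7.8, 2.5]
width: 0.568
```

```bash
python3 look.py 9
```

```text
10.95 [0.52995913 0.3070416  0.09676041] 0.5684335454170554 force tool [7.72263531 1.14567181 3.322377  ] torque tool [-0.17606928  0.95743553  0.0367799 ]
board n [-8.5e-03  2.0e-04  1.0e+00] 14978 pitch -0.48972025082743614 roll 0.010563420619419176
head [ 0.0495 -0.0002  0.0003] foot [ 0.0495 -0.0002  0.0108]
plate [-4.37106907e-03 -2.30614792e-04  9.99990420e-01] [ 0.05566307 -0.00191826  0.00651353] gap back-board at plate 0.0003480727511347946
```

View pics/w9.png

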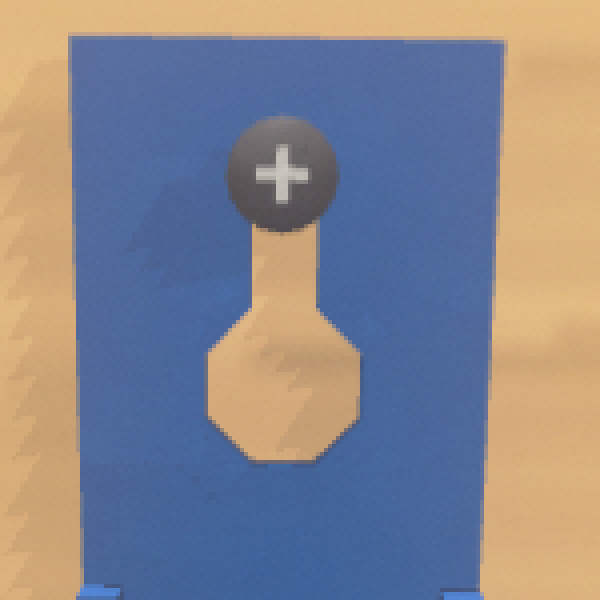

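Request:
jog_arm --targets '[{"xyz": [0,0,0],"twist": [0,0,0],"grip": 1},{"xyz": [0,0,0],"twist": [0,0,0],"grip": 0.35},{"xyz": [0,0,0],"twist": [0,0,0],"grip": 0.3},{"xyz": [0,0,0],"twist": [0,0,0],"grip": 0.2},{"xyz": [0,0,0],"twist": [0,0,0],"grip": 0.15},{"xyz": [0,0,0],"twist": [0,0,0],"grip": 0.15},{"xyz": [0,0,0],"twist": [0,0,0],"grip": 0.15},{"xyz": [0,0,0],"twist": [0,0,0],"grip": 0.15}]'

```text
time_s: 11.8
tcp_pos: [0.5299, 0.307, 0.0967]
eef_rot: [[0.103, 0.99, 0.096], [0.753, -0.141, 0.642], [0.649, 0.006, -0.76]]
wrist_force: [0.1, 0.4, -0.1]
width: 0.848
```

```bash
python3 look.py 10; python3 -c "
import pickle,cv2
s,p=pickle.load(open('w10.pkl','rb'));cv2.imwrite('pics/w10f.png',p['frame'][:,:,::-1])"
```

```text
11.8 [0.52993958 0.30698363 0.09666025] 0.8480774842124132 force tool [0.23407654 0.07177567 0.3572189 ] torque tool [ 0.01230979 -0.32158795 -0.02235829]
board n [-8.6e-03  2.0e-04  1.0e+00] 14994 pitch -0.4944179357696864 roll 0.010106514169241335
head [ 0.0495 -0.0002  0.0003] foot [ 0.0495 -0.0002  0.0108]
plate [ 5.58469780e-03 -4.78897358e-04  9.99984291e-01] [ 0.05570021 -0.00193853  0.00575958] gap back-board at plate 0.001114178802251859
```

View pics/w10f.png

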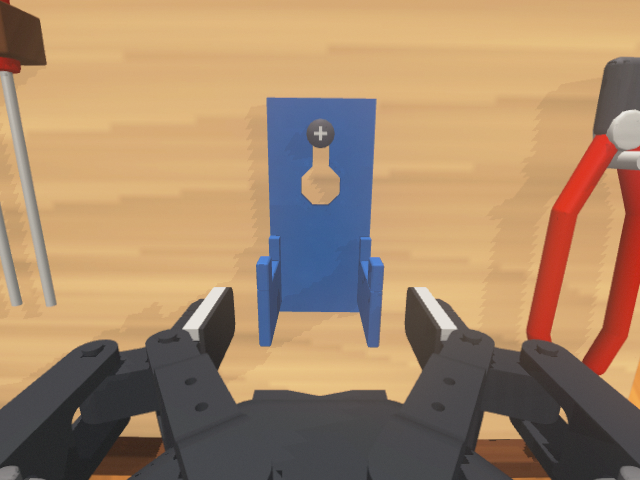

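Request:
jog_arm --targets '[{"xyz": [0,0,-0.4],"twist": [0,0,0],"grip": 0.15},{"xyz": [0,0,-1.2],"twist": [0,0,0],"grip": 0.15},{"xyz": [0,0,-2.4],"twist": [0,0,0],"grip": 0.15},{"xyz": [0,0,-4],"twist": [0,0,0],"grip": 0.1},{"xyz": [0,0,-6],"twist": [0,0,0],"grip": 0},{"xyz": [0,0,-8],"twist": [0,0,0],"grip": 0},{"xyz": [0,0,-9.5],"twist": [0,0,0],"grip": 0},{"xyz": [0,0,-10],"twist": [0,0,0],"grip": 0}]'

```text
time_s: 12.65
tcp_pos: [0.5212, 0.2416, 0.1752]
eef_rot: [[0.101, 0.99, 0.1], [0.753, -0.142, 0.642], [0.65, 0.01, -0.76]]
wrist_force: [0.2, 0.6, 0.1]
width: 0.998
```

Run:
```python
from station import telemetry,snapshot
from h import *
import pickle
s=telemetry.read_state();p=snapshot('wrist');q=snapshot('scene')
pickle.dump((s,p,q),open('w11.pkl','wb'));print(s['time_s'],s['tcp_pos'],s['wrist_force'])
E=wristE(p,s)
cv2.imwrite('pics/w11.png',p['frame'][:,:,::-1]);cv2.imwrite('pics/s11.png',cv2.resize(q['frame'][110:290,330:570,::-1],None,fx=3,fy=3,interpolation=cv2.INTER_CUBIC))
b=cv2.erode(bluemask(p),np.ones((3,3)))
X,_=cloud(p,b>0,E); n0=-boardR()[:,2]
m=np.zeros((480,640),np.uint8);m[100:250,200:250]=1;m[100:250,400:440]=1
Y,_=cloud(p,m>0,E);nb,cb,k=planefit(Y);print('board',nb,k)
h=(X-cb)@nb; xb=boardR()[:,0]; t=(X-cb)@xb
sel=h<.012;print(np.polyfit(t[sel],h[sel],1),'height percentiles',np.percentile(h[sel],[5,25,50,75,95]))
for a in np.arange(t.min(),t.max(),.012):
    k=sel&(t>=a)&(t<a+.012); print(round(a,3),k.sum(),np.median(h[k]).round(4) if k.any() else None)
```

```text
12.65 [0.52117251 0.24163106 0.17515841] [0.18853294 0.55167487 0.05472969]
board [-0.09553248 -0.63580653  0.76591358] 13451
[0.01246524 0.00497003] height percentiles [0.00352538 0.00425999 0.00481067 0.00536765 0.00621031]
-0.063 511 0.0042
-0.051 676 0.0043
-0.039 712 0.0045
-0.027 903 0.0047
-0.015 814 0.0048
-0.003 532 0.005
0.009 773 0.0051
0.021 715 0.0053
0.033 564 0.0054
```

View pics/w11.png

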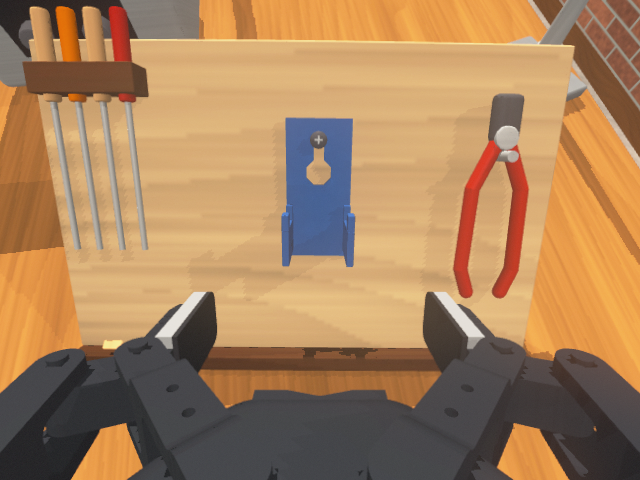

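View pics/s11.png

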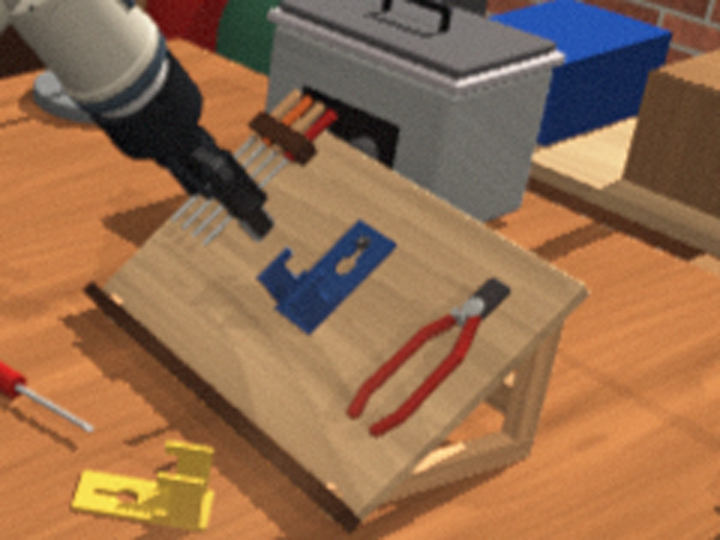

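The holder hangs straight: head at (318,139), files and pliers undisturbed. The plate's upper end sits about 1.3 mm proud (0.7°), probably locked there by friction on the screw. I'll check the seat distance, then press it gently flat with the closed fingertips.

Run:
```python
from h import *
import pickle
s,p,q=pickle.load(open('w11.pkl','rb'))
E=np.linalg.inv(p['mount'])
cv2.imwrite('pics/z11.png',cv2.resize(p['frame'][105:275,265:375,::-1],None,fx=5,fy=5,interpolation=cv2.INTER_NEAREST)[:600])
m=np.zeros((480,640),np.uint8);m[100:250,200:250]=1;m[100:250,400:440]=1
Y,_=cloud(p,m>0,E);n,c,k=planefit(Y);print('board n tool',n)
g=p['frame'][125:155,303:335].astype(int).sum(2);mm=(g<330)&(p['frame'][125:155,303:335,2]<110);v,u=np.nonzero(mm);print('head',u.mean()+303,v.mean()+125,len(u),u.min()+303,u.max()+303,v.min()+125,v.max()+125)
hu=[318.6,139.8]
head=onplane(p,[hu],n,n@c-.0105,E)[0];foot=head+n*.0105
R=np.array(s['eef_rot']);xb=R.T@boardR()[:,0]
print('foot',foot,'world',R@foot+s['tcp_pos'])
top=onplane(p,[[286,118.3],[352.5,119]],n,n@c-.0052,E);print('top edge - head mm',[(t-foot)@xb*1000 for t in top],'edge yaw deg',np.degrees(np.arctan2((top[1]-top[0])@xb,np.linalg.norm(top[1]-top[0]))))
t=foot-.031*xb-.0045*n;print('press point tool cm',t*100)
print(rel(s,s['tcp_pos'],boardR()))
```

```text
board n tool [-0.00892511 -0.00313528  0.99995526]
head 318.1463414634146 140.71951219512195 164 310 326 133 148
foot [ 0.07009542 -0.00130134  0.11349986] world [0.5382967  0.36750377 0.13441407]
top edge - head mm [np.float64(15.275539938158097), np.float64(15.321982710986273)] edge yaw deg 0.05386940737575496
press point tool cm [ 3.91387403 -0.16266813 10.87160251]
(array([0., 0., 0.]), array([ 0.0036, -0.0091,  0.011 ]))
```

View pics/z11.png

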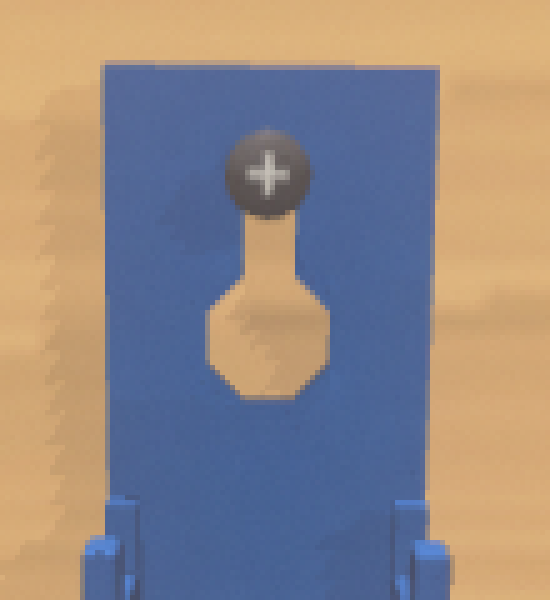

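Request:
jog_arm --targets '[{"xyz": [1,0,0],"twist": [0,0,0],"grip": 1},{"xyz": [2,-0.1,0],"twist": [0.003,-0.009,0],"grip": 1},{"xyz": [3,-0.16,0],"twist": [0.003,-0.009,0],"grip": 1},{"xyz": [3.9,-0.16,0.5],"twist": [0.003,-0.009,0],"grip": 1},{"xyz": [3.9,-0.16,1.5],"twist": [0.003,-0.009,0],"grip": 1},{"xyz": [3.9,-0.16,3],"twist": [0.003,-0.009,0],"grip": 1},{"xyz": [3.9,-0.16,4.3],"twist": [0.003,-0.009,0],"grip": 1},{"xyz": [3.9,-0.16,5],"twist": [0.003,-0.009,0],"grip": 1}]'

```text
time_s: 13.55
tcp_pos: [0.5272, 0.3047, 0.1581]
eef_rot: [[0.105, 0.99, 0.091], [0.76, -0.139, 0.635], [0.642, 0.002, -0.767]]
wrist_force: [-0.6, -0.0, 0.0]
width: 0.001
```

Run:
```python
from station import telemetry,snapshot
from h import *
import pickle
s=telemetry.read_state();p=snapshot('wrist')
pickle.dump((s,p),open('w12.pkl','wb'));print(s['time_s'],s['tcp_pos'],s['wrist_force'],s['width'])
cv2.imwrite('pics/w12.png',p['frame'][:,:,::-1])
w=np.array([.5383,.3675,.1344]);B=boardR();t=w-.031*B[:,0]-.0045*B[:,2]*1.0
print(rel(s,t,B))
```

```text
13.55 [0.52718428 0.30472859 0.15808486] [-0.63902071 -0.0325837   0.00107269] 0.000613055854551114
(array([0.26, 0.2 , 5.46]), array([-0.004 ,  0.0011,  0.0084]))
```

View pics/w12.png

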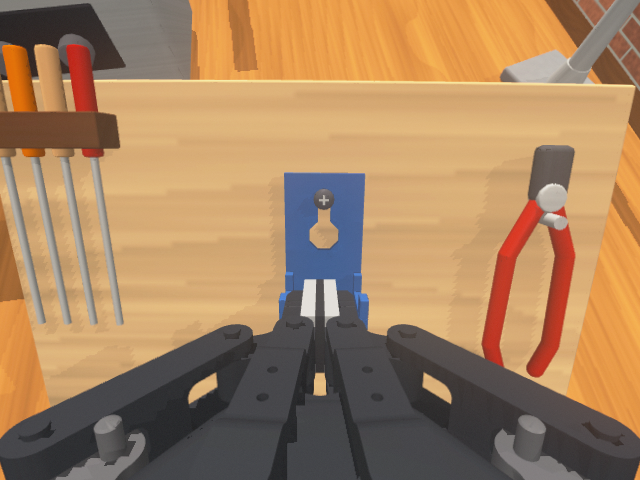

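Request:
jog_arm --targets '[{"xyz": [0.5,0.2,0.5],"twist": [-0.004,0,0.008],"grip": 1},{"xyz": [0.55,0.2,1.3],"twist": [-0.004,0,0.008],"grip": 1},{"xyz": [0.55,0.2,2.2],"twist": [-0.004,0,0.008],"grip": 1},{"xyz": [0.55,0.2,3.1],"twist": [-0.004,0,0.008],"grip": 1},{"xyz": [0.55,0.2,3.9],"twist": [-0.004,0,0.008],"grip": 1},{"xyz": [0.55,0.2,4.5],"twist": [-0.004,0,0.008],"grip": 1},{"xyz": [0.55,0.2,4.9],"twist": [-0.004,0,0.008],"grip": 1},{"xyz": [0.55,0.2,5.0],"twist": [-0.004,0,0.008],"grip": 1}]'

```text
time_s: 14.4
tcp_pos: [0.5338, 0.3408, 0.1223]
eef_rot: [[0.113, 0.989, 0.094], [0.758, -0.147, 0.635], [0.642, -0.001, -0.767]]
wrist_force: [0.7, 0.0, -0.1]
width: -0.005
```

```bash
cat > l2.py <<'E'
from station import telemetry,snapshot
from h import *
import pickle,sys
k=sys.argv[1]
s=telemetry.read_state();p=snapshot('wrist');E=np.linalg.inv(p['mount'])
pickle.dump((s,p),open(f'w{k}.pkl','wb'));print(s['time_s'],s['tcp_pos'],'F tool',np.array(s['eef_rot']).T@s['wrist_force'])
cv2.imwrite(f'pics/w{k}.png',p['frame'][:,:,::-1])
w=np.array([.5383,.3675,.1344]);B=boardR();t=w-.031*B[:,0]-.0045*B[:,2]
print(rel(s,t,B))
E
python3 l2.py 13
```

```text
14.4 [0.533849   0.34083116 0.12231692] F tool [0.03095239 0.71155559 0.20576745]
(array([-0.25,  0.05,  0.36]), array([-0.0014,  0.0014, -0.0001]))
```

View pics/w13.png

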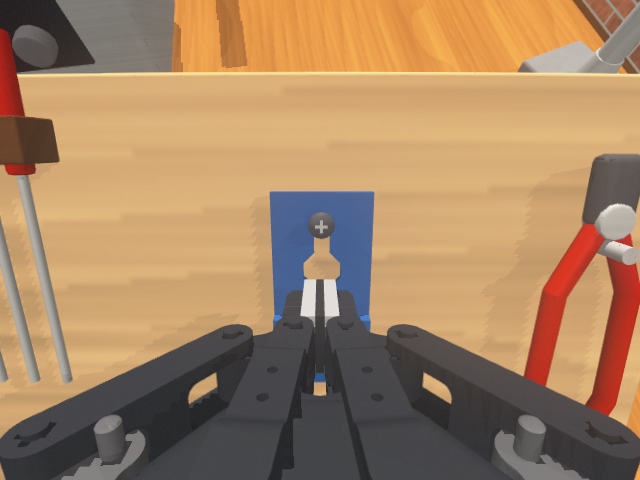

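The closed fingertips are about 4 mm above the plate, just below the hole. They are clear of the screw head at (321,225) and of the ears. Next I press gently.

Request:
jog_arm --targets '[{"xyz": [0,0,0.1],"twist": [0,0,0],"grip": 1},{"xyz": [0,0,0.2],"twist": [0,0,0],"grip": 1},{"xyz": [0,0,0.3],"twist": [0,0,0],"grip": 1},{"xyz": [0,0,0.4],"twist": [0,0,0],"grip": 1},{"xyz": [0,0,0.48],"twist": [0,0,0],"grip": 1},{"xyz": [0,0,0.55],"twist": [0,0,0],"grip": 1},{"xyz": [0,0,0.55],"twist": [0,0,0],"grip": 1},{"xyz": [0,0,0.55],"twist": [0,0,0],"grip": 1}]'

```text
time_s: 15.25
tcp_pos: [0.5345, 0.3443, 0.1183]
eef_rot: [[0.113, 0.989, 0.094], [0.758, -0.147, 0.635], [0.642, -0.001, -0.767]]
wrist_force: [-0.2, -0.1, 0.6]
width: -0.002
```

```bash
python3 l2.py 14
```

```text
15.25 [0.53447339 0.34425375 0.11832615] F tool [ 0.2583794  -0.17110107 -0.50459837]
(array([-0.26,  0.03, -0.17]), array([-0.0011,  0.0013,  0.0001]))
```

Request:
jog_arm --targets '[{"xyz": [0,0,0.05],"twist": [0,0,0],"grip": 1},{"xyz": [0,0,0.1],"twist": [0,0,0],"grip": 1},{"xyz": [0,0,0.15],"twist": [0,0,0],"grip": 1},{"xyz": [0,0,0.2],"twist": [0,0,0],"grip": 1},{"xyz": [0,0,0.25],"twist": [0,0,0],"grip": 1},{"xyz": [0,0,0.3],"twist": [0,0,0],"grip": 1},{"xyz": [0,0,0.3],"twist": [0,0,0],"grip": 1},{"xyz": [0,0,0.3],"twist": [0,0,0],"grip": 1}]'

```text
time_s: 16.1
tcp_pos: [0.5348, 0.3462, 0.116]
eef_rot: [[0.113, 0.989, 0.094], [0.758, -0.147, 0.635], [0.642, -0.001, -0.767]]
wrist_force: [-0.1, 0.6, -0.5]
width: -0.002
```

```bash
python3 l2.py 15
```

```text
16.1 [0.53475148 0.34615154 0.11602042] F tool [ 0.07698959 -0.18355686  0.75581864]
(array([-0.26,  0.03, -0.47]), array([-0.0011,  0.0013,  0.    ]))
```

View pics/w15.png

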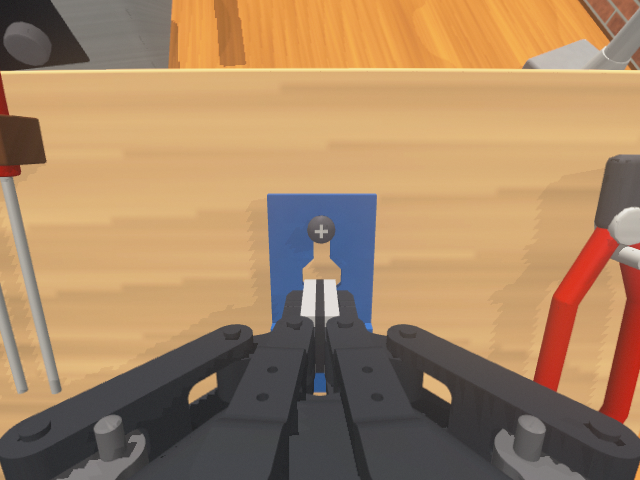

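Run:
```python
from h import *
import pickle
for k in (13,14,15):
    s,p=pickle.load(open(f'w{k}.pkl','rb'));E=np.linalg.inv(p['mount'])
    m=np.zeros((480,640),np.uint8);m[110:260,170:240]=1;m[110:250,400:470]=1
    Y,_=cloud(p,m>0,E);n,c,_=planefit(Y)
    b=cv2.erode(bluemask(p),np.ones((3,3)));b[285:]=0;b[:,:250]=0;b[:,400:]=0
    X,_=cloud(p,b>0,E);h=(c-X)@n;sel=h<.015
    print(k,'board z at tcp',n@c,'plate height fit (slope,at x=20mm)',np.polyfit(X[sel,0]-.02,h[sel],1),'med px',sel.sum())
    f=np.zeros((480,640),bool);f[283:315,304:318]=1;f[283:315,324:336]=1
    Z,_=cloud(p,f,E);print('tips z',np.percentile(Z[:,2],[50,90,99]),'x',np.percentile(Z[:,0],[1,50,99]))
```

```text
13 board z at tcp 0.008143869335775902 plate height fit (slope,at x=20mm) [0.01494144 0.0052636 ] med px 6732
tips z [-0.04435416 -0.03225334 -0.02898261] x [0.0103225  0.01093994 0.01147568]
14 board z at tcp 0.002829439274918754 plate height fit (slope,at x=20mm) [0.01533384 0.00524798] med px 6816
tips z [-0.04430541 -0.0321757  -0.02888797] x [0.01029939 0.01092165 0.01151968]
15 board z at tcp -0.00015254544474239392 plate height fit (slope,at x=20mm) [0.01513608 0.00525297] med px 6810
tips z [-0.04426665 -0.03213104 -0.02900108] x [0.01026275 0.01091172 0.01150823]
```

Run:
```python
from h import *
import pickle
s,p=pickle.load(open('w15.pkl','rb'));E=np.linalg.inv(p['mount'])
for uv in [(235,332),(255,335),(265,335),(275,335),(277,327),(285,325),(295,322),(290,300),(310,285),(310,300),(312,280),(290,340),(370,327),(320,380),(265,360)]:
    z=p['depth'][uv[1],uv[0]];o,d=ray(p,[uv],E);print(uv,((o+d*z)[0]*1000).round(1))
```

```text
(235, 332) [ 13.5 -25.4 -72.8]
(255, 335) [  7.1 -21.6 -63.6]
(265, 335) [  7.1 -18.3 -63.7]
(275, 335) [ 12.4 -13.9 -72.6]
(277, 327) [ 11.9 -13.9 -67.2]
(285, 325) [ 11.9 -11.6 -65.9]
(295, 322) [ 13.4  -8.4 -66.7]
(290, 300) [  6.8 -12.5 -36.9]
(310, 285) [ 11.2  -4.7 -32.1]
(310, 300) [ 10.9  -4.3 -45.5]
(312, 280) [ 10.8  -4.  -25.6]
(290, 340) [ 11.7  -9.4 -74.2]
(370, 327) [-20.4  24.1  -9.5]
(320, 380) [-55.4  -0.5  -3.6]
(265, 360) [ 17.  -13.7 -91.7]
```

The fingertips still touch nothing: the depth image shows they end about 21 mm above the plate, and the force reads about zero. Going deeper would bring the gripper body close to the ears. The plate is stable, fully captured and within 1° of the board, so I retract instead.

Request:
jog_arm --targets '[{"xyz": [0,0,-0.5],"twist": [0,0,0],"grip": 1},{"xyz": [0,0,-2],"twist": [0,0,0],"grip": 1},{"xyz": [0,0,-4],"twist": [0,0,0],"grip": 1},{"xyz": [0,0,-6.5],"twist": [0,0,0],"grip": 1},{"xyz": [0,0,-9],"twist": [0,0,0],"grip": 1},{"xyz": [0,0,-11],"twist": [0,0,0],"grip": 1},{"xyz": [0,0,-12.5],"twist": [0,0,0],"grip": 1},{"xyz": [0,0,-13],"twist": [0,0,0],"grip": 1}]'

```text
time_s: 16.95
tcp_pos: [0.5232, 0.2625, 0.2182]
eef_rot: [[0.112, 0.989, 0.097], [0.758, -0.148, 0.635], [0.642, 0.003, -0.767]]
wrist_force: [0.1, 0.4, 0.1]
width: -0.001
```

Run:
```python
from station import telemetry,snapshot
from h import *
import pickle
s=telemetry.read_state();p=snapshot('wrist');q=snapshot('top')
pickle.dump((s,p,q),open('w16.pkl','wb'));print(s['time_s'],s['tcp_pos'],s['wrist_force'])
E=wristE(p,s)
cv2.imwrite('pics/w16.png',p['frame'][:,:,::-1]);cv2.imwrite('pics/t16.png',q['frame'][:,:,::-1])
b=cv2.erode(bluemask(p),np.ones((3,3)));b[:,:250]=0;b[:,400:]=0;X,_=cloud(p,b>0,E)
m=np.zeros((480,640),np.uint8);m[130:300,190:260]=1;m[130:300,380:440]=1
Y,_=cloud(p,m>0,E);nb,cb,k=planefit(Y);print('board',nb,k)
h=(X-cb)@nb; t=(X-cb)@boardR()[:,0];sel=h<.012;print(sel.sum(),np.polyfit(t[sel],h[sel],1),np.percentile(h[sel],[5,50,95]))
```

```text
16.95 [0.52321367 0.26249059 0.21823674] [0.06399843 0.4311567  0.0543051 ]
board [-0.09538707 -0.63490945  0.76667549] 22002
3598 [0.01231116 0.00510934] [0.00352181 0.00478684 0.0061688 ]
```

View pics/w16.png

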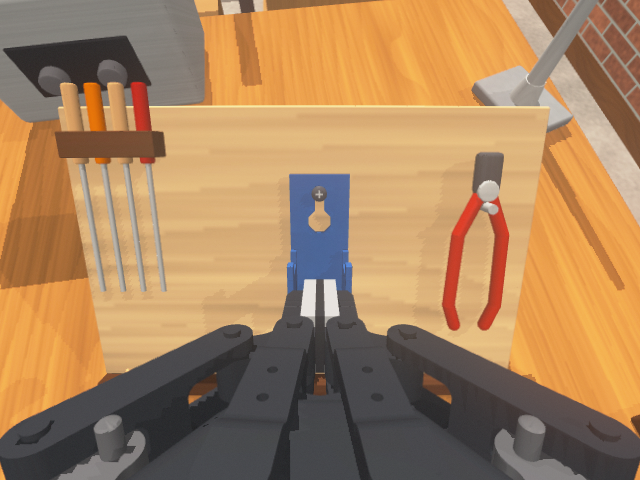

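View pics/t16.png

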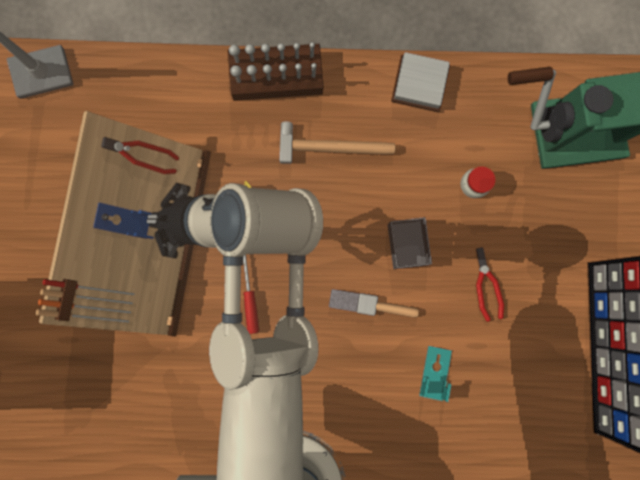

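The holder is unchanged, hanging straight with the head at (319,194) in the wrist view. In the top view every bystander that shows is where it started; the arm hides the yellow holder and part of the screwdriver. The gripper is clear, so I hand in.

```bash
python3 -c "
from station import order
print(order.finish_job())"
```

```text
the job is handed in; nothing more can be done
None
```

The blue holder is hanging on the bare screw with the ears at the lower end. I let go of it and handed the job in at about 17 s of the 43 s. The plate is not perfectly flat on the board.

**How it went:** I gripped the holder across its ears, passed the round hole over the screw head and laid the plate on the board. I then slid it about 24.5 mm down the slope until it stopped with about 8 N of bearing force, and opened the gripper.

**What the last checks showed:**
- **Seating:** the screw head is about 15.3 mm below the plate's top edge, where 16 mm is nominal. I take that as home, within measuring error.
- **Straightness:** the holder is turned about 0.05° from the slope direction. It did not move between letting go and handing in.
- **Other things:** the bystanders that show in the last top picture are where they were at the start. The arm hides the yellow holder and part of the screwdriver there, so those were not checked at the end.
- **Robot:** it was touching nothing at the end.

**What was not perfect:**
- **Tilt:** after I let go, the plate's upper end stood about 1–1.5 mm off the board, a tilt of about 0.7°. It is still held under the screw head.
- **Pressing it flat:** I tried to press it down with the closed fingers, but they reached nothing. By the depth image they ended about 2 cm short of the plate, and the force stayed near zero. Going deeper would have brought the gripper body close to the ears, so I backed off and left it.

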